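# Close the ink jar snug

## Task

Pick up the loose yellow lid, set it on the open ink jar that is clamped in the wooden holder and screw it down clockwise until it is snug on its rubber seal: tight enough to stay tight when you let go, but not overtightened, for that crushes the seal. Leave the other things on the bench where they are.

Things in the scene. Friction and masses are not known exactly. Their poses are not given: they have to be found in the camera images.
- lid: yellow metal screw lid, a round cap 56 mm across, 20 mm tall, about 140 g, lying open side down on the bench. Origin: centre of its lower edge; z up, x towards the dark line on its top. Skirt 3 mm thick; the inside of the top is 17 mm above the lower edge. Inside the skirt, near the lower edge, three round lugs 120 degrees apart.
- mouth (a point): centre of the jar's open mouth, at the top of the rubber seal, 105 mm above the bench; z up. The lid has about 1 mm of play on the neck. With the lid's top resting on the seal, its origin lies 17 mm below this point. From there it turns clockwise almost freely (0.15 N m or less either way) for up to about 70 degrees; then, over about 35 more, the torque climbs, not quite evenly, as the seal is pressed.
- thread (a point): point on the jar's axis at thread height, 12 mm below the mouth. Three ridges 75 degrees long with 45 degree gaps; seen from above they fall clockwise by 3.5 mm per radian. How they are turned about the axis is not told by this pose. A lid with lugs on the ridges sits 3 to 8 mm proud, or cocked with one lug up; turned clockwise by up to 85 degrees in short turns and let go each time, it drops level onto the seal.
- shoulder (a point): point on the jar's axis at the foot of the neck, 31 mm below the mouth. The neck is 39 mm across, 48 mm over the ridges; below this point the glass widens to 68 mm.
- jar: glass ink jar with a blue band, fixed in a brown wooden holder (120 x 120 mm foot, cheeks to 52 mm high) bolted to the bench; the glass is 68 mm across up to 64 mm high. Origin: centre of the holder's underside, straight below the mouth; z up.
- seal: black rubber ring on the jar's rim, 38 mm across, springy (30 N per mm). Origin: on its axis at bench height. Snug: the lid, let go, presses it with 8 N or more, about 0.15 to 0.3 N m; 0.4 to 0.5 N m is a good place to stop, friction then keeps it. Over 50 N at any time (0.8 N m or more, or pushing down that hard) crushes it. Read torque turning slowly (0.1 rad/s); a quick stop rebounds and reads false.
- full_jar: another ink jar, closed, with a red band and a black lid, 64 mm across, 72 mm tall; loose. Origin: centre of its underside. To be left alone.
- ink_knife: ink knife (spatula) lying on the bench; loose. To be left alone.
- brayer: hand ink roller with a black 100 mm roller, 36 mm thick, and a wooden handle, lying on the bench; loose. Origin: under the middle of the roller. To be left alone.
Not all that is in view belongs to the job. Of the things like the jar, leave any that is green, red or turquoise; of the rest the larger one is meant.

How it is judged:
By the outcome, as a careful person would: the job done as asked, in the order asked, and still so for the second after the job is handed in, with the robot touching nothing.
It also fails if it takes over 72 s, if anything falls off the work surface, if the arm or the gripper's body presses on something with over 40 N, if the wrist force passes 120 N, or if a joint passes its speed limit or range.

## Robot

A 6-joint arm with a two-finger parallel gripper is mounted at the origin on the work surface. World frame = base frame: x ahead of the robot, y to its left, z up, the work surface at z = 0. Lengths are in m, angles in rad, forces in N, time in s.
With the tool pointing down it reaches from about 0.35 to 0.775 m from the base axis. Payload 7.3 kg.
Tool frame: the origin (TCP) lies on the mounting face of the last link; the fingertips stand 178 mm ahead of it and the grasp point (between the pads) lies 159 mm ahead of it (robot.tcp_to_tips is the distance from the TCP to the fingertips, in m); z points along the fingers, y is the direction in which the jaws open and shut (so a half turn about z gives the same grasp; the last joint's range is limited). The gripper opens to 92 mm and grips with 3 to 60 N. Pads are 19 mm wide; open, the fingers measure 130 mm over their backs; the gripper's body (75 mm by 190 mm) begins 47 mm behind the grasp point.
Start: joints at [1.172, 0.342, 1.524, -0, 1.275, -0.146], TCP at [0.131, 0.508, 0.405] pointing down, gripper open.
Joint ranges: [-2.53, 2.53], [-0.77, 2.02], [0.04, 2.7], [-1, 4.14], [0.28, 2.66], [-3.11, 3.11]. Speed limits (rad/s): [2.57, 2.57, 3.14, 3.14, 3.14, 3.14].

## Interface

Orientations are given as [roll, pitch, yaw] about the fixed x, y, z axes, in that order (R = Rz(yaw) Ry(pitch) Rx(roll)).
In Python, from cell import robot, viewer gives the robot as it stands.
- The arm moves only by the shell command python3 -m creep 'ROWS' [OPENING] [FORCE]. ROWS is JSON, a list that holds one entry, the list of rows, each a list of 6 numbers: the shift along the world's x, y, z in mm, then the turn, a rotation vector about the world's x, y, z in degrees. A call has 1 to 5 rows; each row shifts and turns the pose as measured when the row begins; what a row does not reach is not made up. A row lasts 1/12 s, in which the tool goes at most 41.7 mm and 7.16 degrees, less where a joint would pass 70% of its speed; a pose out of reach is approached as far as the arm can. A call with a gripper value outside its range is refused whole. OPENING is the closure, from -1 (fully open) to 1 (shut), set as the call begins (- or left out, the last holds). The fingers move at their own pace and stop on an object; FORCE is the grip in N (left out, the last holds). Time passes only in rows, so rows that do not move let the fingers close. It gives the time, the measured TCP pose, the force and the opening at its end, in the units of the state.
- robot.observe(): the state, without advancing time (a new reading comes with each control period).
- viewer.read_camera(name): name is "scene" or "top" or "wrist"; returns the picture (420x560x3 uint8, blue, green, red); there is no depth.
- viewer.camera_model(name): a dict with "fx", "fy", "cx", "cy" (pixels), "pose" (4x4, takes a point from camera to world coordinates); the wrist camera has in their place "mount" (4x4, takes a point from camera to tool coordinates, whose origin is the TCP and whose axes are the flange's). Camera axes: x right, y up, looking along -z (the intrinsics and any distortion apply to the point x, -y, -z); pixel columns grow to the right and rows downward; lengths in m; the calibration is good to about 2 mm. A picture is of the moment at which its call begins: read the wrist's pose just before it. camera_model takes no time and is no camera call.
- robot.hand_in(): hands the job in, once; it reports no verdict.
The state is a dict: "time": time; "qpos": joint angles; "qvel": joint speeds; "joint_efforts": joint torques, N m; "tool_pos": TCP position; "tool_rot": TCP orientation; "contact_force": force on the tool from outside, world axes, zero at the start; "torque": the same for the moment, N m; "opening": finger opening in m.
Only numpy, scipy, OpenCV 4.12 (cv2) and the standard library are available. Lean on these libraries where they do the work, as an engineer would, in place of code of your own. Each camera call takes 0.05 s, during which the arm holds its last target. There are 200 camera calls.

## Working session

There is one attempt and no reset: what is moved stays moved. The work goes in short steps, Python scripts to look and compute and a shell command to move; the robot and the scene stay as the last step left them, time stands still between calls to the robot, and variables do not carry over. Pictures are saved under pics/ and viewed, about 8 in all and at most 12, crops included, and the job is handed in when it is done.

```bash
mkdir -p pics; ls
python3 - <<'E'
from cell import robot, viewer
import cv2,numpy as np
s=robot.observe();print(s)
for n in("scene","top"):
    cv2.imwrite(f"pics/{n}0.png",viewer.read_camera(n)); m=viewer.camera_model(n);print(n,{k:(np.round(v,4).tolist() if not isinstance(v,str) else v) for k,v in m.items()})
m=viewer.camera_model("wrist");print(m)
E
```

```text
pics
{'time': 0.0, 'qpos': array([ 1.17200250e+00,  3.42741521e-01,  1.52502476e+00, -3.23721387e-05,
        1.27538861e+00, -1.45988226e-01]), 'qvel': array([-0.00090763,  0.00041166,  0.00124949, -0.00209523,  0.00107771,
        0.00025493]), 'joint_efforts': array([ 1.33465786e-03, -4.31230474e+01, -2.44220960e+01,  7.18296412e-02,
        5.59654017e-02, -1.43762286e-04]), 'tool_pos': array([0.13123803, 0.50819429, 0.40403229]), 'tool_rot': array([-3.14004253e+00, -1.96632988e-04,  2.88879635e+00]), 'contact_force': array([-0.29621668, -0.18008654, -0.9830456 ]), 'torque': array([-0.0322787 , -0.06739009,  0.00623748]), 'opening': 0.09186984312125127}
scene {'fx': 478.9705, 'fy': 478.9705, 'cx': 287.2006, 'cy': 209.2447, 'pose': [[0.2228, -0.663, 0.7147, 1.3282], [0.9749, 0.1533, -0.1618, -0.2534], [-0.0023, 0.7328, 0.6805, 0.8481], [0.0, 0.0, 0.0, 1.0]]}
top {'fx': 392.5464, 'fy': 392.5464, 'cx': 279.1807, 'cy': 207.8345, 'pose': [[0.0094, 0.9941, -0.1082, 0.4655], [-0.9999, 0.0087, -0.0073, -0.0658], [-0.0063, 0.1083, 0.9941, 0.8747], [0.0, 0.0, 0.0, 1.0]]}
{'fx': 344.5333321341451, 'fy': 344.5333321341451, 'cx': 281.8476236824295, 'cy': 213.30003399242736, 'mount': array([[ 1.72786493e-04,  9.67029318e-01,  2.54665010e-01,
         7.00706950e-02],
       [ 9.99999904e-01, -6.44625663e-05, -4.33704200e-04,
         6.40548265e-04],
       [-4.02988317e-04,  2.54665061e-01, -9.67029237e-01,
         1.96652465e-02],
       [ 0.00000000e+00,  0.00000000e+00,  0.00000000e+00,
         1.00000000e+00]])}
```

View pics/top0.png

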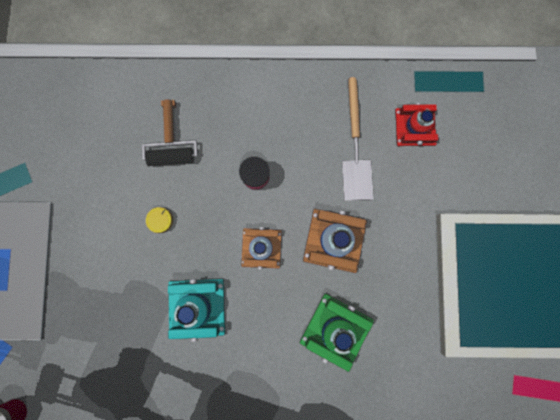

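View pics/scene0.png

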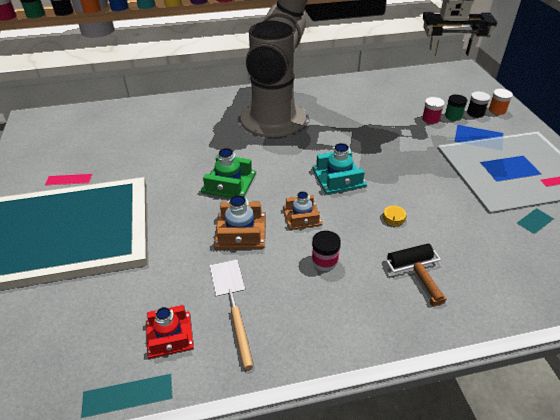

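The top view shows the lid at (159,220) and the blue-band jar in the larger brown holder with its mouth near (341,240). In the scene view they are at (395,215) and (238,201). Next I compute both positions.

```bash
cat > h.py <<'E'
import numpy as np,cv2
from cell import robot,viewer
from scipy.spatial.transform import Rotation as R
def pose(n,s=None):
    m=viewer.camera_model(n)
    if 'pose' in m: return m,np.array(m['pose'])
    T=np.eye(4);T[:3,:3]=R.from_euler('xyz',s['tool_rot']).as_matrix();T[:3,3]=s['tool_pos']
    return m,T@m['mount']
def ray(n,u,v,s=None):
    m,P=pose(n,s); d=P[:3,:3]@np.array([(u-m['cx'])/m['fx'],-(v-m['cy'])/m['fy'],-1]); return P[:3,3],d
def atz(n,u,v,z,s=None):
    o,d=ray(n,u,v,s); return (o+d*(z-o[2])/d[2]).round(4)
def proj(n,p,s=None):
    m,P=pose(n,s); c=np.linalg.inv(P)@np.append(p,1); return m['cx']+m['fx']*c[0]/-c[2], m['cy']+m['fy']*c[1]/c[2]
def yellow(im):
    h=cv2.cvtColor(im,cv2.COLOR_BGR2HSV); k=cv2.inRange(h,(22,130,80),(35,255,255))
    n,l,st,c=cv2.connectedComponentsWithStats(k); i=1+np.argmax(st[1:,4]); return c[i],st[i]
E
python3 - <<'E'
from h import *
for n in("top","scene"):
    im=cv2.imread(f"pics/{n}0.png"); c,st=yellow(im); print(n,c,st,atz(n,*c,.02),atz(n,*c,.015))
print(viewer.camera_model("top").keys())
print(atz("top",341,240,.105),atz("scene",238,201,.105))
t=cv2.imread("pics/top0.png")[195:285,295:385];s=cv2.imread("pics/scene0.png")[180:260,200:280]
f=lambda a:cv2.resize(a,(400,400),interpolation=cv2.INTER_CUBIC)
cv2.imwrite("pics/c1.png",np.hstack([f(t),f(s)]))
E
```

```text
top [158.49411765 219.78627451] [146 208  26  25 510] [0.53   0.2041 0.02  ] [0.5304 0.2057 0.015 ]
scene [394.82142857 213.23214286] [384 206  22  17 112] [0.5338 0.204  0.02  ] [0.529  0.2068 0.015 ]
dict_keys(['fx', 'fy', 'cx', 'cy', 'pose'])
[ 0.4872 -0.1815  0.105 ] [ 0.4945 -0.1819  0.105 ]
```

View pics/c1.png

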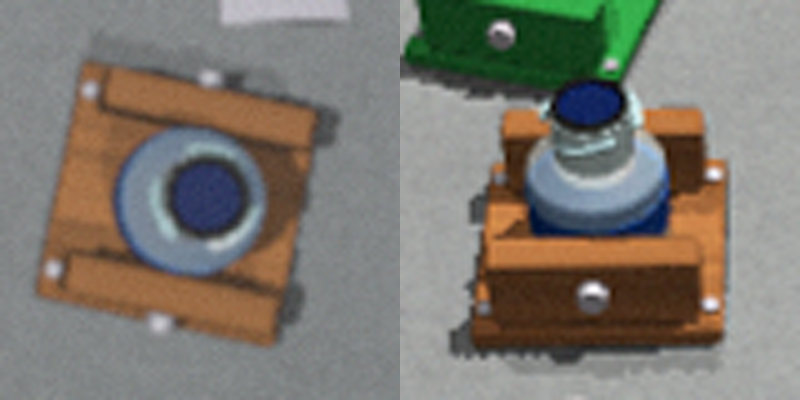

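Target mouth is at about (0.490, -0.182) and the lid at (0.530, 0.205). I move over the lid and turn +64° on the way, which leaves wrist room for the clockwise screwing later.

```bash
python3 -m creep '[[[31,-23.3,-6.5,0,0,5],[31,-23.3,-6.5,0,0,5],[31,-23.3,-6.5,0,0,5],[31,-23.3,-6.5,0,0,5],[31,-23.3,-6.5,0,0,5]]]' -1 20
python3 -m creep '[[[31,-23.3,-6.5,0,0,5],[31,-23.3,-6.5,0,0,5],[31,-23.3,-6.5,0,0,5],[31,-23.3,-6.5,0,0,5],[31,-23.3,-6.5,0,0,5]]]'
python3 -m creep '[[[31,-23.3,-6.5,0,0,5],[31,-23.3,-6.5,0,0,5],[31,-23.3,-6.5,0,0,5],[0,0,0,0,0,0],[0,0,0,0,0,0]]]'
python3 - <<'E'
from h import *
s=robot.observe();im=viewer.read_camera("wrist");cv2.imwrite("pics/w1.png",im)
c,st=yellow(im);print(s['tool_pos'],s['tool_rot'],s['qpos'].round(3),c,st,atz("wrist",*c,.02,s))
E
```

```text
time: 0.52
tool_pos: [0.2848, 0.3909, 0.37]
tool_rot: [3.14, -0.003, -2.929]
contact_force: [0.1, 0.7, -0.1]
opening: 0.0919
time: 0.93
tool_pos: [0.4454, 0.2668, 0.3349]
tool_rot: [3.14, -0.005, -2.469]
contact_force: [-0.3, 1.1, -0.0]
opening: 0.092
time: 1.35
tool_pos: [0.5471, 0.1861, 0.3104]
tool_rot: [3.139, -0.009, -2.197]
contact_force: [-1.0, 1.2, -0.6]
opening: 0.0916
[0.54712524 0.18612601 0.31043672] [ 3.1386197  -0.00896725 -2.19722685] [ 0.196  0.527  1.503 -0.004  1.12  -2.317] [314.26559454 216.39035088] [ 275  184   68   67 2052] [0.5252 0.2058 0.02  ]
```

View pics/w1.png

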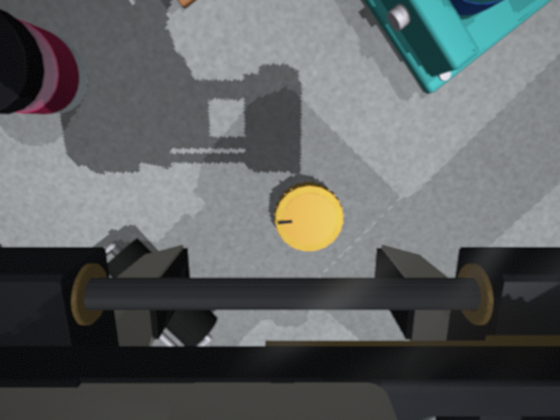

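The lid is seen at about (309,217). The fingers frame the picture and there is no obstacle beside the lid.

```bash
cat >> h.py <<'E'
def shift(p,yaw=None):
    s=robot.observe(); r=R.from_euler('xyz',s['tool_rot']); y=s['tool_rot'][2] if yaw is None else yaw
    print("rows mm/deg:",((np.array(p)-s['tool_pos'])*1e3).round(1),(R.from_euler('xyz',[np.pi,0,y])*r.inv()).as_rotvec(degrees=True).round(2), 'q6',s['qpos'][5].round(2),'t',s['time'].round(1))
E
python3 - <<'E'
from h import *
s=robot.observe();g=atz("wrist",309,217.5,.02,s);print(g, atz("wrist",309,217.5,.018,s));shift([g[0],g[1],.30]);shift([.53,.204,.26],-2.2)
E
```

```text
[0.5292 0.204  0.02  ] [0.5294 0.2045 0.018 ]Traceback (most recent call last):
  File "<stdin>", line 2, in <module>
  File "h.py", line 20, in shift
    print("rows mm/deg:",((np.array(p)-s['tool_pos'])*1e3).round(1),(R.from_euler('xyz',[np.pi,0,y])*r.inv()).as_rotvec(degrees=True).round(2), 'q6',s['qpos'][5].round(2),'t',s['time'].round(1))
                                                                                                                                                                               ^^^^^^^^^^^^^^^
AttributeError: 'float' object has no attribute 'round'
```

```bash
sed -i "s/s\['time'\].round(1)/round(s['time'],1)/" h.py
python3 -c "
from h import *
shift([.5295,.204,.26],-2.2)"
```

```text
rows mm/deg: [-17.5  17.7 -50.4] [ 0.35 -0.41 -0.19] q6 -2.32 t 1.4
```

```bash
python3 -m creep '[[[-9,9,-25,0.2,-0.2,0],[-9,9,-25,0.2,-0.2,0],[0,0,0,0,0,0],[0,0,0,0,0,0]]]'
python3 -c "
from h import *
shift([.5295,.204,.182],-2.2)"
```

```text
time: 1.73
tool_pos: [0.5261, 0.2071, 0.261]
tool_rot: [-3.141, 0.003, -2.198]
contact_force: [0.9, 0.7, 1.6]
opening: 0.0916
rows mm/deg: [  3.4  -3.1 -79. ] [-0.1   0.11 -0.12] q6 -2.28 t 1.7
```

```bash
python3 -m creep '[[[3.4,-3.1,-20,0,0,0],[0,0,-20,0,0,0],[0,0,-15,0,0,0],[0,0,0,0,0,0],[0,0,0,0,0,0]]]'
python3 -c "
from h import *
shift([.5295,.204,.182],-2.2)"
```

```text
time: 2.15
tool_pos: [0.5303, 0.2071, 0.2126]
tool_rot: [-3.134, 0.01, -2.193]
contact_force: [-0.3, -0.1, 0.7]
opening: 0.0919
rows mm/deg: [ -0.8  -3.1 -30.6] [-0.2   0.66 -0.38] q6 -2.28 t 2.1
```

```bash
python3 -m creep '[[[-0.8,-3.1,-8,-0.2,0.6,0],[0,0,-8,0,0,0],[0,0,-8,0,0,0],[0,0,0,0,0,0],[0,0,0,0,0,0]]]'
python3 -c "
from h import *
shift([.5295,.204,.182],-2.2)"
```

```text
time: 2.57
tool_pos: [0.5308, 0.2044, 0.1915]
tool_rot: [-3.136, 0.005, -2.193]
contact_force: [-0.5, 0.2, 0.2]
opening: 0.0918
rows mm/deg: [-1.3 -0.4 -9.5] [-0.07  0.42 -0.41] q6 -2.29 t 2.6
```

```bash
python3 -m creep '[[[-1.2,-0.4,-5,0,0.4,0],[0,0,-4.5,0,0,0],[0,0,0,0,0,0],[0,0,0,0,0,0]]]'
python3 -c "
from h import *
shift([.5295,.204,.182],-2.2)"
```

```text
time: 2.9
tool_pos: [0.5296, 0.2039, 0.1813]
tool_rot: [3.141, 0.001, -2.193]
contact_force: [1.2, 0.3, 0.3]
opening: 0.0916
rows mm/deg: [-0.1  0.1  0.7] [-0.08 -0.   -0.4 ] q6 -2.29 t 2.9
```

```bash
python3 -m creep '[[[0,0,0,0,0,0],[0,0,0,0,0,0],[0,0,0,0,0,0],[0,0,0,0,0,0],[0,0,0,0,0,0]]]' 1 40
python3 -m creep '[[[0,0,0,0,0,0],[0,0,0,0,0,0],[0,0,0,0,0,0]]]'
```

```text
time: 3.32
tool_pos: [0.5298, 0.204, 0.1816]
tool_rot: [3.141, 0.002, -2.193]
contact_force: [-0.2, 0.4, 0.2]
opening: 0.0632
time: 3.57
tool_pos: [0.5298, 0.204, 0.1817]
tool_rot: [3.141, 0.002, -2.193]
contact_force: [-0.1, 1.1, -0.8]
opening: 0.0544
```

```bash
python3 -m creep '[[[0,0,5,0,0,0],[0,0,25,0,0,0],[0,0,30,0,0,0],[0,0,30,0,0,0],[0,0,20,0,0,0]]]'
python3 -m creep '[[[0,0,0,0,0,0],[0,0,0,0,0,0]]]'
python3 - <<'E'
from h import *
s=robot.observe();cv2.imwrite("pics/w2.png",viewer.read_camera("wrist"));shift([.49,-.182,.32],-2.2);print(s['opening'],s['contact_force'])
E
```

```text
time: 3.98
tool_pos: [0.5271, 0.2033, 0.2904]
tool_rot: [3.131, -0.01, -2.193]
contact_force: [0.3, 0.5, -2.0]
opening: 0.0545
time: 4.15
tool_pos: [0.5278, 0.2035, 0.2955]
tool_rot: [3.137, -0.003, -2.193]
contact_force: [-0.3, 0.9, -1.0]
opening: 0.0546
rows mm/deg: [ -37.9 -385.5   24.6] [-0.02 -0.28 -0.4 ] q6 -2.29 t 4.2
0.054638528162427175 [-0.27971779  0.9306053  -0.95619515]
```

View pics/w2.png

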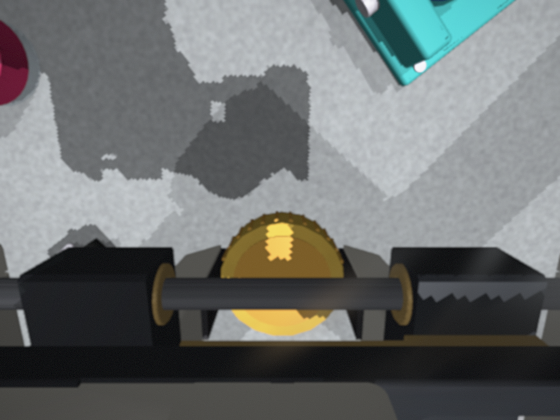

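The lid is held, spanning columns 221–344 and roughly rows 212–336. I carry it to a viewpoint about 70 mm short of the jar to fix the mouth.

```bash
python3 -m creep '[[[0,-20,10,0,0,0],[0,-35,6,0,0,0],[0,-36,4,0,0,0],[0,-36,2,0,0,0],[0,-36,0,0,0,0]]]'
python3 -m creep '[[[0,-36,0,0,0,0],[0,-36,0,0,0,0],[0,-36,0,0,0,0],[0,-20,0,0,0,0],[0,0,0,0,0,0]]]'
python3 -m creep '[[[0,0,0,0,0,0],[0,0,0,0,0,0]]]'
python3 - <<'E'
from h import *
s=robot.observe();im=viewer.read_camera("wrist");cv2.imwrite("pics/w3.png",im)
T=np.eye(4);T[:3,:3]=R.from_euler('xyz',s['tool_rot']).as_matrix();T[:3,3]=s['tool_pos']
w=lambda p:(T@np.append(p,1))[:3]
for p in([.028,0,.1613],[-.028,0,.1613],[0,.028,.1613],[0,-.028,.1613]): print(np.round(proj("wrist",w(p),s),1))
print(np.round(proj("wrist",[.49,-.182,.105],s),1),s['opening']);shift([.49,-.182,.32],-2.2)
E
```

```text
time: 4.62
tool_pos: [0.5251, 0.0416, 0.3101]
tool_rot: [3.127, -0.008, -2.182]
contact_force: [1.9, 1.1, -1.2]
opening: 0.0548
time: 5.03
tool_pos: [0.5221, -0.0979, 0.3016]
tool_rot: [3.116, -0.015, -2.186]
contact_force: [-0.7, -0.9, -1.2]
opening: 0.0548
time: 5.2
tool_pos: [0.5213, -0.0988, 0.2986]
tool_rot: [3.11, -0.016, -2.19]
contact_force: [0.1, -0.1, 0.0]
opening: 0.0548
[277.5 220.2]
[277.8 335. ]
[340.1 280.2]
[215.2 280.3]
[217.5  91. ] 0.05477998783917777
rows mm/deg: [-31.3 -83.7  21.4] [-0.33 -2.01 -0.63] q6 -2.85 t 5.2
```

View pics/w3.png

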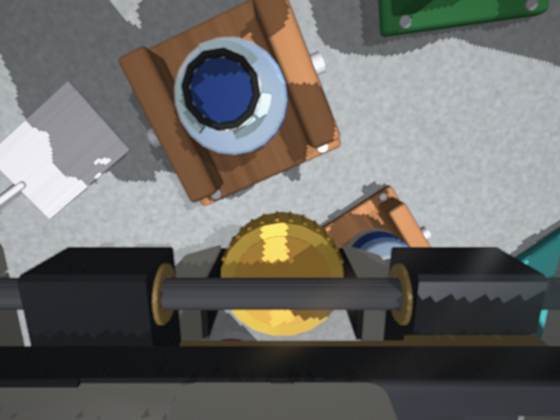

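The mouth ring is centred near (222,90). The held lid appears about 5 px right of the predicted tool axis, which looks like a small camera bias. I fit the ring and level the tool.

Run:
```python
from h import *
s=robot.observe();im=cv2.imread("pics/w3.png")
hsv=cv2.cvtColor(im,cv2.COLOR_BGR2HSV)
m=((hsv[...,2]<50)|((hsv[...,1]>140)&(hsv[...,0]>100)&(hsv[...,0]<130))).astype(np.uint8)*255
r=np.zeros_like(m);r[40:140,175:270]=m[40:140,175:270]
n,l,st,c=cv2.connectedComponentsWithStats(r);i=1+np.argmax(st[1:,4]);print(st[i],c[i])
k=cv2.convexHull(np.argwhere(l==i)[:,::-1].astype(np.float32));e=cv2.fitEllipse(k);print(e)
u,v=e[0]
for du in(0,-3.7,-5):print(du,atz("wrist",u+du,v,.105,s))
shift([.49,-.182,.31],-2.2)
```

```text
[ 183   49   76   80 4521] [220.20703384  88.59477992]
((220.29620361328125, 88.54631805419922), (75.0312728881836, 79.9254150390625), 164.4147186279297)
0 [ 0.4882 -0.1816  0.105 ]
-3.7 [ 0.4896 -0.1826  0.105 ]
-5 [ 0.4901 -0.183   0.105 ]
rows mm/deg: [-31.3 -83.7  11.4] [-0.33 -2.01 -0.63] q6 -2.85 t 5.2
```

```bash
python3 -m creep '[[[-15,-35,4,-0.15,-1,-0.2],[-15,-35,4,-0.15,-1,-0.2],[0,0,0,0,0,0],[0,0,0,0,0,0],[0,0,0,0,0,0]]]'
python3 -c "
from h import *
shift([.49,-.182,.30],-2.2)"
```

```text
time: 5.67
tool_pos: [0.4915, -0.1632, 0.3048]
tool_rot: [3.138, 0.002, -2.185]
contact_force: [0.5, 0.6, -1.3]
opening: 0.0551
rows mm/deg: [ -1.5 -18.8  -4.8] [-0.18 -0.09 -0.83] q6 -3.0 t 5.7
```

```bash
python3 -m creep '[[[-1,-16,-3,0,0,-1],[0,-2,0,0,0,0],[0,0,0,0,0,0],[0,0,0,0,0,0]]]'
python3 -c "
from h import *
shift([.4897,-.1826,.29],-2.2)"
```

```text
time: 6.0
tool_pos: [0.4921, -0.176, 0.3012]
tool_rot: [3.136, 0.003, -2.196]
contact_force: [-0.0, 0.1, -1.0]
opening: 0.0547
rows mm/deg: [ -2.4  -6.6 -11.2] [-0.31 -0.16 -0.21] q6 -3.01 t 6.0
```

```bash
python3 -m creep '[[[-2.4,-6.6,-5,-0.3,-0.2,0],[0,0,0,0,0,0],[0,0,0,0,0,0]]]'
python3 -c "
from h import *
shift([.4897,-.1826,.285],-2.2)"
```

```text
time: 6.25
tool_pos: [0.4901, -0.1806, 0.2956]
tool_rot: [-3.141, 0.001, -2.193]
contact_force: [1.2, -0.5, -0.8]
opening: 0.0548
rows mm/deg: [ -0.4  -2.  -10.6] [-0.02  0.04 -0.42] q6 -3.02 t 6.2
```

```bash
python3 -m creep '[[[-0.4,-2,-4,0,0,0],[0,0,-4,0,0,0],[0,0,0,0,0,0],[0,0,0,0,0,0]]]'
python3 -c "
from h import *
shift([.4897,-.1826,.285],-2.2);print(robot.observe()['contact_force'])"
```

```text
time: 6.58
tool_pos: [0.4896, -0.1824, 0.2866]
tool_rot: [3.141, 0.001, -2.192]
contact_force: [-0.2, -0.8, -1.5]
opening: 0.055
rows mm/deg: [ 0.1 -0.2 -1.6] [-0.04  0.02 -0.44] q6 -3.02 t 6.6
[-0.17598853 -0.7586347  -1.46065146]
```

```bash
python3 -m creep '[[[0,0,-2,0,0,0],[0,0,-2,0,0,0],[0,0,0,0,0,0],[0,0,0,0,0,0]]]'
python3 -c "
from h import *
shift([.4897,-.1826,.2697],-2.2);print(robot.observe()['contact_force'])"
```

```text
time: 6.92
tool_pos: [0.4896, -0.1824, 0.2821]
tool_rot: [3.141, 0.001, -2.193]
contact_force: [-0.2, -0.5, -1.8]
opening: 0.0546
rows mm/deg: [  0.1  -0.2 -12.4] [-0.05  0.01 -0.42] q6 -3.02 t 6.9
[-0.23053494 -0.4918799  -1.75552935]
```

```bash
for i in 1; do :; done
python3 -m creep '[[[0,0,-1.5,0,0,0],[0,0,-1,0,0,0],[0,0,0,0,0,0]]]'
python3 -m creep '[[[0,0,-1,0,0,0],[0,0,-1,0,0,0],[0,0,0,0,0,0]]]'
python3 -m creep '[[[0,0,-1,0,0,0],[0,0,0,0,0,0]]]'
```

```text
time: 7.17
tool_pos: [0.4896, -0.1825, 0.2795]
tool_rot: [3.142, 0.001, -2.193]
contact_force: [-0.7, 0.4, -0.7]
opening: 0.0549
time: 7.42
tool_pos: [0.4897, -0.1825, 0.2778]
tool_rot: [-3.141, 0.001, -2.193]
contact_force: [-0.2, 0.9, 1.0]
opening: 0.0552
time: 7.58
tool_pos: [0.4897, -0.1828, 0.277]
tool_rot: [-3.14, 0.0, -2.192]
contact_force: [-0.6, -4.0, -5.1]
opening: 0.0546
```

```bash
python3 -m creep '[[[0,0,0,0,0,0]]]'; python3 -m creep '[[[0,0,-1,0,0,0],[0,0,0,0,0,0]]]'
python3 -m creep '[[[0,0,-1,0,0,0],[0,0,0,0,0,0]]]'
```

```text
time: 7.67
tool_pos: [0.4897, -0.1831, 0.2768]
tool_rot: [-3.139, -0.0, -2.192]
contact_force: [0.7, -0.6, -1.7]
opening: 0.0548
time: 7.83
tool_pos: [0.4897, -0.1832, 0.2756]
tool_rot: [-3.14, -0.0, -2.193]
contact_force: [-0.8, -1.4, -1.4]
opening: 0.0546
time: 8.0
tool_pos: [0.4897, -0.1833, 0.2745]
tool_rot: [-3.14, -0.0, -2.193]
contact_force: [-0.2, -1.2, -1.0]
opening: 0.0547
```

```bash
python3 -m creep '[[[0,0,-1,0,0,0],[0,0,0,0,0,0]]]'; python3 -m creep '[[[0,0,-1,0,0,0],[0,0,0,0,0,0]]]'
python3 -m creep '[[[0,0,-1,0,0,0],[0,0,0,0,0,0]]]'
```

```text
time: 8.17
tool_pos: [0.4897, -0.1833, 0.2738]
tool_rot: [-3.139, -0.0, -2.192]
contact_force: [-1.4, -0.7, 0.2]
opening: 0.0548
time: 8.33
tool_pos: [0.4896, -0.1832, 0.2738]
tool_rot: [-3.139, -0.0, -2.192]
contact_force: [-1.2, -1.9, -1.0]
opening: 0.0549
time: 8.5
tool_pos: [0.4895, -0.1831, 0.2738]
tool_rot: [-3.138, -0.0, -2.192]
contact_force: [-1.5, -2.0, 0.8]
opening: 0.0548
```

The lid has stopped about 4 mm proud, with its lugs on the ridges. I turn clockwise with light downward bias.

```bash
python3 -m creep '[[[0,0,-0.5,0,0,-4],[0,0,-0.5,0,0,-4],[0,0,-0.5,0,0,-4],[0,0,-0.5,0,0,-4],[0,0,-0.5,0,0,0]]]'; python3 -m creep '[[[0,0,0,0,0,0]]]'
python3 -c "
from h import *
shift([.4896,-.1828,.2697]);s=robot.observe();print(s['contact_force'],s['torque'])"
```

```text
time: 8.92
tool_pos: [0.4893, -0.1829, 0.2726]
tool_rot: [-3.137, -0.0, -2.483]
contact_force: [-3.1, 0.1, 7.1]
opening: 0.0545
time: 9.0
tool_pos: [0.4893, -0.1829, 0.2727]
tool_rot: [-3.137, -0.0, -2.483]
contact_force: [-2.3, -0.9, 1.8]
opening: 0.0546
rows mm/deg: [ 0.3  0.1 -3. ] [ 0.2   0.14 -0.  ] q6 -2.73 t 9.0
[-2.33464838 -0.9411863   1.83278998] [-0.08839283  0.271513   -0.05538352]
```

```bash
python3 -m creep '[[[0,0,-0.5,0,0,-4],[0,0,-0.5,0,0,-4],[0,0,-0.5,0,0,-4],[0,0,-0.5,0,0,-4],[0,0,-0.5,0,0,0]]]'; python3 -m creep '[[[0,0,0,0,0,0]]]'
python3 -c "
from h import *
shift([.4896,-.1828,.2697]);s=robot.observe();print(s['contact_force'],s['torque'])"
```

```text
time: 9.42
tool_pos: [0.4893, -0.1825, 0.2695]
tool_rot: [-3.138, 0.0, -2.768]
contact_force: [-1.4, -1.3, 4.6]
opening: 0.055
time: 9.5
tool_pos: [0.4893, -0.1826, 0.2695]
tool_rot: [-3.138, 0.0, -2.765]
contact_force: [-1.7, 0.0, 4.1]
opening: 0.055
rows mm/deg: [ 0.3 -0.2  0.2] [0.2  0.08 0.  ] q6 -2.45 t 9.5
[-1.66801504  0.04943715  4.13332925] [-0.08068061  0.30310643 -0.10963673]
```

```bash
python3 -m creep '[[[0,0,-0.5,0,0,-4],[0,0,-0.5,0,0,-4],[0,0,-0.5,0,0,-4],[0,0,-0.5,0,0,-4],[0,0,-0.5,0,0,0]]]'; python3 -m creep '[[[0,0,0,0,0,0]]]'
python3 -c "
from h import *
shift([.4896,-.1828,.2697]);s=robot.observe();print(s['contact_force'],s['torque'])"
```

```text
time: 9.92
tool_pos: [0.489, -0.1824, 0.2694]
tool_rot: [-3.137, 0.0, -3.041]
contact_force: [-2.0, -1.4, 6.1]
opening: 0.0551
time: 10.0
tool_pos: [0.489, -0.1823, 0.2696]
tool_rot: [-3.137, 0.0, -3.039]
contact_force: [-0.6, -0.0, 0.5]
opening: 0.0549
rows mm/deg: [ 0.6 -0.5  0.1] [0.26 0.04 0.  ] q6 -2.17 t 10.0
[-0.57530803 -0.04262386  0.47091413] [-0.1053003   0.24345503  0.00894183]
```

The lid dropped to seated height. I let go once so it levels and look.

```bash
python3 -m creep '[[[0,0,0,0,0,0],[0,0,0,0,0,0],[0,0,0,0,0,0],[0,0,0,0,0,0]]]' -1
python3 - <<'E'
from h import *
cv2.imwrite("pics/t2.png",viewer.read_camera("top"))
a=viewer.read_camera("wrist");b=viewer.read_camera("scene")[150:290,165:325]
cv2.imwrite("pics/w4.png",np.hstack([cv2.resize(a,(440,330)),cv2.resize(b,(360,330),interpolation=cv2.INTER_CUBIC)]))
shift([.4896,-.1828,.2697]);s=robot.observe();print(s['contact_force'],s['torque'],s['opening'])
E
```

```text
time: 10.33
tool_pos: [0.4892, -0.182, 0.2692]
tool_rot: [-3.138, 0.001, -3.034]
contact_force: [-0.7, -0.9, 0.2]
opening: 0.0769
rows mm/deg: [ 0.4 -0.7  0.5] [0.22 0.08 0.  ] q6 -2.18 t 10.5
[-0.15632675  0.23995363 -0.43510788] [0.02404397 0.00476255 0.01688603] 0.0887173416282165
```

View pics/w4.png

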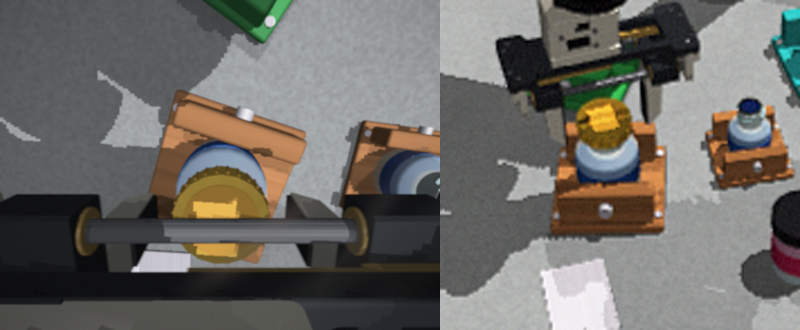

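The picture shows the lid level and centred on the jar. I regrip and turn in the free range while watching the z torque.

```bash
cat > t.py <<'E'
from h import *
s=robot.observe();print(">> t%.2f yaw %.2f z %.4f F"%(s['time'],np.degrees(np.arctan2(-np.sin(-s['tool_rot'][2]),np.cos(s['tool_rot'][2])))%360,s['tool_pos'][2]),s['contact_force'].round(1),"Tz %.3f q6 %.2f"%(s['torque'][2],s['qpos'][5]))
E
python3 -m creep '[[[0.4,-0.5,0.5,0.2,0,0],[0,0,0,0,0,0],[0,0,0,0,0,0],[0,0,0,0,0,0],[0,0,0,0,0,0]]]' 1 45 >/dev/null
python3 -m creep '[[[0,0,0,0,0,0],[0,0,0,0,0,0],[0,0,0,0,0,0]]]'; python3 t.py
python3 -m creep '[[[0,0,0,0,0,-3],[0,0,0,0,0,-3],[0,0,0,0,0,-3],[0,0,0,0,0,-1],[0,0,0,0,0,0]]]' >/dev/null; python3 t.py
```

```text
time: 11.15
tool_pos: [0.4897, -0.1828, 0.2697]
tool_rot: [-3.141, 0.001, -3.034]
contact_force: [-0.7, -0.9, -0.0]
opening: 0.0549
>> t11.15 yaw 186.19 z 0.2697 F [-0.7 -0.9 -0. ] Tz -0.061 q6 -2.18
>> t11.57 yaw 175.80 z 0.2697 F [ 0.8 -0.1 -0.2] Tz 0.051 q6 -2.00
```

```bash
python3 -m creep '[[[0,0,0,0,0,-3],[0,0,0,0,0,-3],[0,0,0,0,0,-2],[0,0,0,0,0,-1],[0,0,0,0,0,0]]]' >/dev/null; python3 t.py
python3 -m creep '[[[0,0,0,0,0,-3],[0,0,0,0,0,-3],[0,0,0,0,0,-2],[0,0,0,0,0,-1],[0,0,0,0,0,0]]]' >/dev/null; python3 t.py
```

```text
>> t11.98 yaw 166.79 z 0.2697 F [-1.1 -0.4  0.1] Tz -0.009 q6 -1.84
>> t12.40 yaw 157.85 z 0.2697 F [ 0.2 -0.5  0.9] Tz 0.025 q6 -1.69
```

```bash
python3 -m creep '[[[0,0,0,0,0,-2],[0,0,0,0,0,-2],[0,0,0,0,0,-1],[0,0,0,0,0,-1],[0,0,0,0,0,-0.5]]]' >/dev/null; python3 t.py
python3 -m creep '[[[0,0,0,0,0,-2],[0,0,0,0,0,-2],[0,0,0,0,0,-1],[0,0,0,0,0,-1],[0,0,0,0,0,-0.5]]]' >/dev/null; python3 t.py
```

```text
>> t12.82 yaw 151.49 z 0.2697 F [ 0.7 -0.2  0.2] Tz 0.052 q6 -1.58
>> t13.23 yaw 144.91 z 0.2695 F [ 0.1 -0.3 -0.7] Tz 0.252 q6 -1.46
```

```bash
python3 -m creep '[[[0,0,0,0,0,-1],[0,0,0,0,0,-1],[0,0,0,0,0,-1],[0,0,0,0,0,-0.5],[0,0,0,0,0,-0.5]]]' >/dev/null; python3 t.py
python3 -m creep '[[[0,0,0,0,0,-1],[0,0,0,0,0,-1],[0,0,0,0,0,-1],[0,0,0,0,0,-0.5],[0,0,0,0,0,-0.5]]]' >/dev/null; python3 t.py
```

```text
>> t13.65 yaw 140.67 z 0.2694 F [ 0.9 -0.1 -0.8] Tz 0.386 q6 -1.39
>> t14.07 yaw 136.31 z 0.2693 F [ 0.4 -0.4 -0.4] Tz 0.644 q6 -1.31
```

```bash
python3 -m creep '[[[0,0,0,0,0,0],[0,0,0,0,0,0]]]' >/dev/null; python3 t.py; python3 -m creep '[[[0,0,0,0,0,0],[0,0,0,0,0,0]]]' >/dev/null; python3 t.py
```

```text
>> t14.23 yaw 136.27 z 0.2693 F [ 0.2 -0.7 -1.7] Tz 0.490 q6 -1.31
>> t14.40 yaw 136.28 z 0.2693 F [ 1.9 -0.5 -0.6] Tz 0.468 q6 -1.31
```

Static torque is 0.47–0.49 N m, which is the target. I let go, regrip, and check that it has stayed tight.

```bash
python3 -m creep '[[[0,0,0,0,0,0],[0,0,0,0,0,0],[0,0,0,0,0,0],[0,0,0,0,0,0],[0,0,0,0,0,0]]]' -1 >/dev/null; python3 t.py
python3 -m creep '[[[0,0,0,0,0,0],[0,0,0,0,0,0],[0,0,0,0,0,0]]]' >/dev/null; python3 t.py
python3 -m creep '[[[0,0,0,0,0,0],[0,0,0,0,0,0],[0,0,0,0,0,0],[0,0,0,0,0,0],[0,0,0,0,0,0]]]' 1 45 >/dev/null
python3 -m creep '[[[0,0,0,0,0,0],[0,0,0,0,0,0],[0,0,0,0,0,0],[0,0,0,0,0,0]]]' ; python3 t.py
python3 -m creep '[[[0,0,0,0,0,-0.4]]]' >/dev/null; python3 t.py
python3 -m creep '[[[0,0,0,0,0,-0.4]]]' >/dev/null; python3 t.py
python3 -m creep '[[[0,0,0,0,0,0],[0,0,0,0,0,0]]]' >/dev/null; python3 t.py
```

```text
>> t14.82 yaw 136.10 z 0.2695 F [-0.9  0.3  0.1] Tz 0.007 q6 -1.31
>> t15.07 yaw 136.06 z 0.2696 F [-0.2  0.3 -0.8] Tz 0.035 q6 -1.31
time: 15.82
tool_pos: [0.4897, -0.1824, 0.2696]
tool_rot: [-3.141, 0.001, 2.375]
contact_force: [0.7, 0.2, -0.1]
opening: 0.0546
>> t15.82 yaw 136.09 z 0.2696 F [ 0.7  0.2 -0.1] Tz 0.051 q6 -1.31
>> t15.90 yaw 135.71 z 0.2696 F [-0.1  0.4 -0.7] Tz 0.369 q6 -1.30
>> t15.98 yaw 135.32 z 0.2696 F [ 0.6  0.7 -0.6] Tz 0.628 q6 -1.29
>> t16.15 yaw 135.34 z 0.2696 F [-0.2  0.3 -0.6] Tz 0.451 q6 -1.29
```

It resists within 0.8° of turning, so it stayed tight. I release, retreat straight up, and take a final look.

```bash
python3 -m creep '[[[0,0,0,0,0,0],[0,0,0,0,0,0],[0,0,0,0,0,0],[0,0,0,0,0,0],[0,0,0,0,0,0]]]' -1 >/dev/null
python3 -m creep '[[[0,0,0,0,0,0],[0,0,0,0,0,0],[0,0,5,0,0,0],[0,0,20,0,0,0],[0,0,30,0,0,0]]]' >/dev/null
python3 -m creep '[[[0,0,30,0,0,0],[0,0,30,0,0,0],[0,0,0,0,0,0],[0,0,0,0,0,0],[0,0,0,0,0,0]]]'
python3 - <<'E'
from h import *
a=viewer.read_camera("wrist");b=viewer.read_camera("scene")
cv2.imwrite("pics/f.png",np.hstack([cv2.resize(a,(400,300)),cv2.resize(b,(400,300))]))
E
```

```text
time: 17.4
tool_pos: [0.4882, -0.1818, 0.3911]
tool_rot: [-3.141, -0.001, 2.359]
contact_force: [0.0, -0.6, 0.1]
opening: 0.0919
```

View pics/f.png

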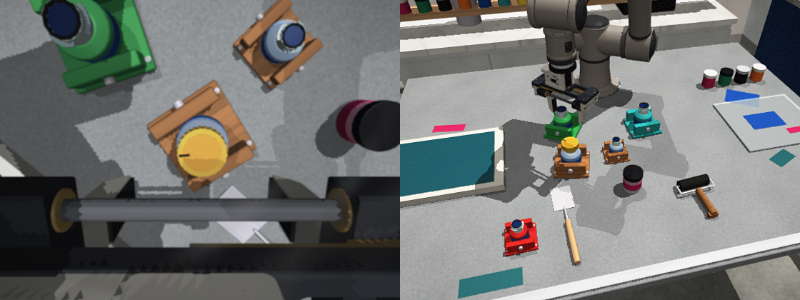

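The lid sits level on the right jar, at (202,150) in the wrist half and (570,145) in the scene half. The other things look undisturbed and the gripper is clear.

```bash
python3 -c "
from cell import robot
print(robot.hand_in())"
```

```text
the job is handed in; nothing more can be done
None
```

The yellow lid is screwed down on the blue-band jar in the larger brown holder, and I handed the job in at about 17.5 s. I set it on about 4 mm proud, turned it clockwise until it dropped onto the seal, let go once so it could level, then regripped and tightened it.

- **Torque:** it was about 0.47–0.49 N m with the arm holding still. After I let go and regripped, the lid resisted at once, and it read 0.45 N m at rest after 0.8° more turning.
- **Above the target:** two readings while turning reached 0.63–0.64 N m, over the 0.4–0.5 N m target but under the 0.8 N m crush limit.
- **Slightly off what was expected:** the torque climbed over about 15°, quicker than the 35° described. The tool's height fell only 0.4 mm while tightening, so I relied on the torque to judge snugness.
- **Final picture:** the lid is level on the jar, the gripper is clear, and the other things look undisturbed.

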